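# Flag the boards with hot work

### The arm

A 6-joint arm with a two-finger parallel gripper is mounted at the origin on a cart in front of the work surface, level with it; the furniture and walls round the work are solid. World frame = base frame: x ahead of the robot, y to its left, z up, the work surface at z = 0. Lengths are in m, angles in rad, forces in N, time in s.
With the tool pointing down it reaches from about 0.375 to 0.975 m from the base axis. Payload 3.8 kg.
Tool frame: the origin (TCP) lies midway between the tips of the shut fingers; the grasp point (between the pads) lies 19 mm behind it; x points along the fingers, y is the direction in which the jaws open and shut, and the axes are right-handed (so a half turn about x gives the same grasp; the last joint's range is limited). The gripper opens to 88 mm and grips with 3 to 60 N. Pads are 18 mm wide; open, the fingers measure 123 mm over their backs; the gripper's body (75 mm by 187 mm) begins 45 mm behind the grasp point.
Start: joints at [1.07, 0.264, 1.604, -0, 1.274, -0.037], TCP at [0.302, 0.604, 0.239] pointing down, gripper open.
Joint ranges: [-2.63, 2.63], [-0.94, 2.18], [0.31, 2.57], [-1.31, 4.45], [0, 2.66], [-2.55, 2.55]. Speed limits (rad/s): [2.57, 2.57, 3.14, 3.14, 3.14, 3.14].

### API

Orientations are given as a rotation vector (axis times angle).
In Python, from cell import manip, inverse_kinematics, cams, order gives the robot as it stands. Calls block until the motion is done:
- manip.move_pose(position, orientation): joint-space move of the TCP to a pose.
- manip.move_linear(position, rate=0.15, rot=None): straight line of the TCP; rot=None keeps the orientation; rate is the mean speed in m/s.
- manip.set_joints(angles): joint-space move.
- manip.set_gripper(opening, force=None): finger opening in m; force is the grip in N (None keeps the last); returns when the fingers have stopped.
- manip.dwell(seconds).
- inverse_kinematics(position, orientation): joint angles nearest the present ones, or None.
- manip.state(): the state.
- cams.capture(name): name is "scene" or "top" or "wrist"; returns a dict with "image" (480x640x3 uint8, blue, green, red), "z_map" (480x640 float32, m along the optical axis (not along the pixel's ray), 0 where there is no reading), "intrinsics" (3x3 intrinsics, pixels), "position" and "orientation" of the camera in the world; the wrist camera has in their place "T_tool_cam" (4x4, takes a point from camera to tool coordinates, whose origin is the TCP and whose axes are the tool frame's). Camera axes: x right, y down, z forward; pixel columns grow to the right and rows downward; lengths in m; the calibration is good to about 2 mm. The wrist camera is an equidistant fisheye: a pixel r from the principal point sees the ray r / f radians off the axis. A picture is of the moment at which its call begins: read the wrist's pose just before it.
A pose or a line that the arm cannot do raises manip.IKError and nothing moves.
- order.close_job(): hands the job in, once; it reports no verdict.
The state is a dict: "clock": time; "joint_pos": joint angles; "joint_velocities": joint speeds; "tau": joint torques, N m; "tool_pos": TCP position; "tcp_rot": TCP orientation; "contact_force": force on the tool from outside, world axes, zero at the start; "moment": the same for the moment, N m; "gripper_width": finger opening in m.
Only numpy, scipy, OpenCV 4.12 (cv2) and the standard library are available. Lean on these libraries where they do the work, as an engineer would, in place of code of your own. Each camera call takes 0.05 s, during which the arm holds its last target. There are 200 camera calls.

### The job

Freshly soldered metal looks just like cold metal: one of the three soldering boards carries a brass bangle and another a brass collar, both still hot, while the third holds only a charcoal lump. With a fingertip, without pinching anything, push the hinged marker paddle in front of each of the two hot boards up and right over its pin until it lies fully down on its far rest and shows the warning triangle. Leave the idle board's marker as it is, do not touch the hot work, and leave the tools lying where they are.

Things in the scene. Friction and masses are not known exactly. Their poses are not given: they have to be found in the camera images.
- stand_left: fixed steel stand of the left marker (as the robot sees it): base 72 x 132 x 5 mm, two ears 119 mm apart over all, 87 mm high; hinge pin along y 75 mm above the bench. Origin on the bench under the pin's middle; x level to its board (away from the robot), y left. Rest rods at x = -17 and +17 mm; below the paddle farther out than 36 mm is only bench (-x) or board (+x)
- paddle_left (a joint): left paddle's turn about its pin, rad: 0 = level on the near rest (plate towards the stand's -x, plain face up), pi/2 = standing up, pi (stop) = level on the far rest (towards +x, triangle face up). Starts 0 to 0.3. The hinge is stiff: the paddle stays at any angle where it is left, so push it all the way; about 1 N at its free edge moves it
- hot_left: left paddle's triangle face (raised triangle, three wavy bars; down at joint 0). Origin on the pin's middle, turns with the paddle; at joint 0 axes as the stand's, plate towards -x. Paddle: 6 mm thick, middle plane through the pin, 100 mm wide, flat 8 to 78 mm from the pin; there a 96 mm wide lip, 17 mm long, turns 45 deg to the plain side, ending 91 mm out, 12 mm off plane
- plain_left: left paddle's other face, bare but for four rivets (up at joint 0); same origin and axes as the triangle face. Each face is 3 mm from the middle plane. The lip at the free edge points up at joint 0 and down on the far rest. Fingers pressing on both faces at once count as pinching
- board_left: soldering board behind the left marker: a grey scorched slab about 170 to 182 x 250 x 23 mm, fixed, its long side away from the robot. Origin at the middle of its underside, on the bench; z up
- stand_middle: fixed steel stand of the middle marker (as the robot sees it): base 72 x 132 x 5 mm, two ears 119 mm apart over all, 87 mm high; hinge pin along y 75 mm above the bench. Origin on the bench under the pin's middle; x level to its board (away from the robot), y left. Rest rods at x = -17 and +17 mm; below the paddle farther out than 36 mm is only bench (-x) or board (+x)
- paddle_middle (a joint): middle paddle's turn about its pin, rad: 0 = level on the near rest (plate towards the stand's -x, plain face up), pi/2 = standing up, pi (stop) = level on the far rest (towards +x, triangle face up). Starts 0 to 0.3. The hinge is stiff: the paddle stays at any angle where it is left, so push it all the way; about 1 N at its free edge moves it
- hot_middle: middle paddle's triangle face (raised triangle, three wavy bars; down at joint 0). Origin on the pin's middle, turns with the paddle; at joint 0 axes as the stand's, plate towards -x. Paddle: 6 mm thick, middle plane through the pin, 100 mm wide, flat 8 to 78 mm from the pin; there a 96 mm wide lip, 17 mm long, turns 45 deg to the plain side, ending 91 mm out, 12 mm off plane
- plain_middle: middle paddle's other face, bare but for four rivets (up at joint 0); same origin and axes as the triangle face. Each face is 3 mm from the middle plane. The lip at the free edge points up at joint 0 and down on the far rest. Fingers pressing on both faces at once count as pinching
- board_middle: soldering board behind the middle marker: a grey scorched slab about 170 to 182 x 250 x 23 mm, fixed, its long side away from the robot. Origin at the middle of its underside, on the bench; z up
- stand_right: fixed steel stand of the right marker (as the robot sees it): base 72 x 132 x 5 mm, two ears 119 mm apart over all, 87 mm high; hinge pin along y 75 mm above the bench. Origin on the bench under the pin's middle; x level to its board (away from the robot), y left. Rest rods at x = -17 and +17 mm; below the paddle farther out than 36 mm is only bench (-x) or board (+x)
- paddle_right (a joint): right paddle's turn about its pin, rad: 0 = level on the near rest (plate towards the stand's -x, plain face up), pi/2 = standing up, pi (stop) = level on the far rest (towards +x, triangle face up). Starts 0 to 0.3. The hinge is stiff: the paddle stays at any angle where it is left, so push it all the way; about 1 N at its free edge moves it
- hot_right: right paddle's triangle face (raised triangle, three wavy bars; down at joint 0). Origin on the pin's middle, turns with the paddle; at joint 0 axes as the stand's, plate towards -x. Paddle: 6 mm thick, middle plane through the pin, 100 mm wide, flat 8 to 78 mm from the pin; there a 96 mm wide lip, 17 mm long, turns 45 deg to the plain side, ending 91 mm out, 12 mm off plane
- plain_right: right paddle's other face, bare but for four rivets (up at joint 0); same origin and axes as the triangle face. Each face is 3 mm from the middle plane. The lip at the free edge points up at joint 0 and down on the far rest. Fingers pressing on both faces at once count as pinching
- board_right: soldering board behind the right marker: a grey scorched slab about 170 to 182 x 250 x 23 mm, fixed, its long side away from the robot. Origin at the middle of its underside, on the bench; z up
- bangle: freshly soldered brass bangle (work): a ring 67 mm across and 16 mm high with a small round bezel on its side, lying on one of the boards. Origin at the middle of its underside
- collar: freshly soldered brass collar (work): a short tube 45 mm across and 28 mm high, standing on one of the boards. Origin at the middle of its underside
- charcoal: black charcoal lump, 51 x 59 x 35 mm, alone on the third, idle board. Origin at the middle of its underside
- pick: solder pick with a wooden handle, 182 x 9 x 9 mm, on the bench between the middle and right markers; bystander. Origin at the middle of its underside
- tweezers: dark tweezers, 161 x 22 x 7 mm, on the bench between the middle and left markers; bystander. Origin at the middle of its underside
- tongs: copper tongs, 213 x 35 x 6 mm, on the bench in front of the middle and right markers; bystander. Origin at the middle of its underside
- brush: blue flux brush, 189 x 8 x 8 mm, on the bench beside the left board; bystander. Origin at the middle of its underside
- ring_clamp: wooden ring clamp, 139 x 34 x 22 mm, on the bench in front of the left marker; bystander. Origin at the middle of its underside

How it is judged:
At the end, for the whole second after the job is handed in: The paddles before the boards with bangle and collar lie on their far rests, triangle up, within 0.1 rad of the stop (pi); the paddle before the charcoal's board is below 0.5 rad; work and charcoal are within 15 mm, tools within 30 mm of where they lay (((horizontal distance between charcoal and board_left below 0.1 m and value of joint paddle_left below 0.5 rad) or (not (horizontal distance between charcoal and board_left below 0.1 m) and value of joint paddle_left above 3.04 rad)) and ((horizontal distance between charcoal and board_middle below 0.1 m and value of joint paddle_middle below 0.5 rad) or (not (horizontal distance between charcoal and board_middle below 0.1 m) and value of joint paddle_middle above 3.04 rad)) and ((horizontal distance between charcoal and board_right below 0.1 m and value of joint paddle_right below 0.5 rad) or (not (horizontal distance between charcoal and board_right below 0.1 m) and value of joint paddle_right above 3.04 rad)) and distance of each of bangle, collar, charcoal from where it was at the start of the episode below 0.015 m and distance of each of pick, tweezers, tongs, brush, ring_clamp from where it was at the start of the episode below 0.03 m); the robot touches nothing.
It fails at once if the marker of the idle board (the one with the charcoal) is raised ((horizontal distance between charcoal and board_left below 0.1 m and value of joint paddle_left above 0.6 rad) or (horizontal distance between charcoal and board_middle below 0.1 m and value of joint paddle_middle above 0.6 rad) or (horizontal distance between charcoal and board_right below 0.1 m and value of joint paddle_right above 0.6 rad)).
It fails at once if a paddle is pinched: fingers press on both of its faces at once (contact force between each of hot_left, plain_left and the fingers above 2 N or contact force between each of hot_middle, plain_middle and the fingers above 2 N or contact force between each of hot_right, plain_right and the fingers above 2 N).
It fails at once if the robot touches the hot work (contact force between any of bangle, collar and the arm above 0.3 N or contact force between any of bangle, collar and the fingers above 0.3 N).
It fails at once if the work, the charcoal or a tool is lifted or pushed away (distance of any of bangle, collar, charcoal, pick, tweezers, tongs, brush, ring_clamp from where it was at the start of the episode above 0.04 m).
It also fails if it takes over 64 s, if anything falls off the work surface, if the arm or the gripper's body presses on something with over 40 N, if the wrist force passes 120 N, or if a joint passes its speed limit or range.

## Working session

There is one attempt and no reset: what is moved stays moved. The work goes in short steps, each a Python script; the robot and the scene stay as the last script left them, time stands still between calls to the robot, and variables do not carry over. Pictures are saved under pics/ and viewed, about 8 in all and at most 12, crops included, and the job is handed in when it is done.

```bash
ls; mkdir -p pics; python3 - <<'E'
from cell import manip,cams
import cv2,numpy as np
for n in("top","scene"):
    c=cams.capture(n); cv2.imwrite(f"pics/{n}0.png",c["image"]); np.savez(f"pics/{n}0.npz",**{k:c[k] for k in("image","z_map","intrinsics","position","orientation")})
    print(n,c["intrinsics"],c["position"],c["orientation"])
print(manip.state())
E
```

```text
pics
top [[446.98580324   0.         312.26764624]
 [  0.         446.98580324 241.58488632]
 [  0.           0.           1.        ]] [0.50123168 0.03605711 1.00637478] [-2.20259796  2.15001813 -0.08455937]
scene [[514.97503647   0.         329.57119156]
 [  0.         514.97503647 231.4842864 ]
 [  0.           0.           1.        ]] [ 0.04650151 -0.72561701  0.57890569] [-1.97828986  0.63108367 -0.34561027]
{'clock': 0.1, 'joint_pos': array([ 1.07012289e+00,  2.64684065e-01,  1.60525161e+00,  1.42015971e-06,
        1.27372536e+00, -3.68885833e-02]), 'joint_velocities': array([ 0.00084043, -0.00247886, -0.00089258, -0.00109873, -0.00131887,
       -0.00263614]), 'tau': array([ 4.85828805e-04, -5.03618503e+01, -3.58069575e+01,  7.31354789e-02,
        2.33337481e-02, -5.52796234e-05]), 'tool_pos': array([0.30162947, 0.60312058, 0.23750066]), 'tcp_rot': array([ 0.36211401,  1.54058379, -0.36526914]), 'contact_force': array([-0.38282131,  0.52278739,  1.06268341]), 'moment': array([0.02622074, 0.02319644, 0.00081097]), 'gripper_width': 0.08847039691381857}
```

View pics/top0.png

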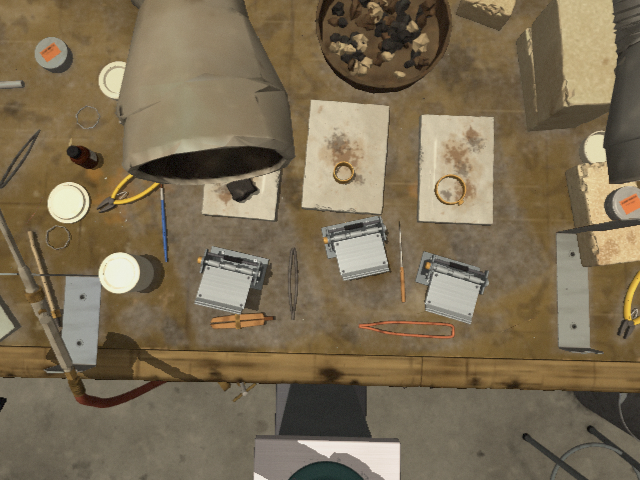

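View pics/scene0.png

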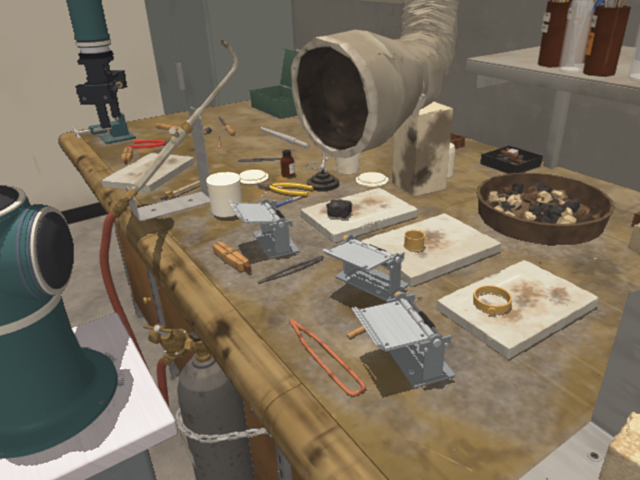

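Top view: charcoal lies on the left board (240,188), collar on the middle one (344,173) and bangle on the right one (450,190). So the middle (355,248) and right (455,285) paddles must be flipped. The tongs lie at (405,328), the pick at (402,262), and the hood hangs over the left. I'll measure the two stands next.

```bash
cat > geo.py <<'E'
import numpy as np, cv2
from scipy.spatial.transform import Rotation as R
def cloud(d):
    z=d["z_map"];K=d["intrinsics"];v,u=np.mgrid[:480,:640]
    P=np.stack([(u-K[0,2])/K[0,0]*z,(v-K[1,2])/K[1,1]*z,z],-1)
    W=P@R.from_rotvec(d["orientation"]).as_matrix().T+d["position"]
    W[z==0]=np.nan
    return W
def trot(yaw,p):
    x=np.array([np.cos(p)*np.cos(yaw),np.cos(p)*np.sin(yaw),-np.sin(p)])
    y=np.array([-np.sin(yaw),np.cos(yaw),0.]);return R.from_matrix(np.stack([x,y,np.cross(x,y)],1))
E
python3 - <<'E'
from geo import *
from cell import inverse_kinematics as ik
d=np.load("pics/top0.npz");W=cloud(d);im=d["image"]
for n,(u0,v0,u1,v1) in dict(left=(190,240,275,318),middle=(315,208,395,284),right=(410,245,495,328)).items():
    w=W[v0:v1,u0:u1].reshape(-1,3);c=im[v0:v1,u0:u1].reshape(-1,3).astype(int)
    m=(w[:,2]>.055)&(w[:,2]<.13); 
    sat=c.max(1)-c.min(1)
    q=w[m&(sat<40)]
    r=cv2.minAreaRect((q[:,:2]*1000).astype(np.float32)); print(n,m.sum(),"rect mm",r,"z pct",np.percentile(q[:,2],[2,25,50,75,98]).round(4))
    cc=q[:,:2].mean(0); print(" mean",cc)
for n,(u0,v0,u1,v1) in dict(hood=(120,0,295,185),collar=(330,155,360,190),bangle=(430,170,470,210),char=(225,175,260,202)).items():
    w=W[v0:v1,u0:u1].reshape(-1,3);w=w[w[:,2]>(.035 if n!='hood' else .1)]; print(n,np.nanmin(w,0),np.nanmax(w,0))
# ortho 0.5mm/px x .34...59, y .03..-.37
S=.0005; 
def proj(P):
    Q=R.from_rotvec(d["orientation"]).inv().apply(P-d["position"]);K=d["intrinsics"];return Q[:,:2]/Q[:,2:]*K[0,0]+K[:2,2]
r,c=np.mgrid[:540,:800]
P=np.stack([.60-r*S,.05-c*S,np.full(r.shape,.078)],-1).reshape(-1,3)
m=proj(P).reshape(540,800,2).astype(np.float32)
cv2.imwrite("pics/ortho.png",cv2.remap(im,m[...,0],m[...,1],cv2.INTER_CUBIC))
for nm,(X,Y) in dict(mid=(.42,-.05),right=(.36,-.26)).items():
  for yaw in(-.6,-.3,0,.3):
    print(nm,yaw,[p for p in range(0,95,10) if ik([X,Y,.06],trot(yaw,np.radians(p)).as_rotvec()) is not None],[p for p in range(0,95,10) if ik([X+.15,Y,.09],trot(yaw,np.radians(p)).as_rotvec()) is not None])
E
```

```text
left 2634 rect mm ((491.4674987792969, 216.76495361328125), (126.13079071044922, 113.0329818725586), 78.36550903320312) z pct [0.0657 0.0791 0.0843 0.09   0.1041]
 mean [0.48776137 0.21858115]
middle 2538 rect mm ((566.94091796875, -56.17533874511719), (115.8404769897461, 126.9443359375), 13.05533504486084) z pct [0.0663 0.0782 0.081  0.0841 0.096 ]
 mean [ 0.56302191 -0.05708711]
right 2695 rect mm ((486.55224609375, -253.7967987060547), (125.42529296875, 117.18350982666016), 74.88301849365234) z pct [0.0657 0.0758 0.0774 0.0791 0.0869]
 mean [ 0.48390229 -0.2521908 ]
hood [0.65178062 0.07251663 0.1146284 ] [1.0540491  0.34881448 0.44218068]
collar [ 0.71535536 -0.04298013  0.03533233] [ 0.7590779 -0.0011828  0.0546889]
bangle [ 0.67307001 -0.28975929  0.03500022] [ 0.73839461 -0.22612839  0.04356481]
char [0.6674896  0.14100208 0.03500606] [0.7164316  0.23297054 0.20801753]
mid -0.6 [70, 80, 90] [0, 10, 20, 30, 50, 60, 70, 80, 90]
mid -0.3 [70, 80, 90] [40, 50, 60, 70, 80, 90]
mid 0 [70, 80, 90] [40, 60, 70, 80, 90]
mid 0.3 [70, 80, 90] [0, 10, 30, 40, 70, 80, 90]
right -0.6 [70, 80, 90] [40, 50, 60, 70, 80, 90]
right -0.3 [70, 80, 90] [40, 60, 70, 80, 90]
right 0 [0, 80, 90] [0, 10, 20, 30, 40, 70, 80, 90]
right 0.3 [0, 10, 20, 30, 40, 50, 90] [0, 10, 20, 30, 40, 90]
```

View pics/ortho.png

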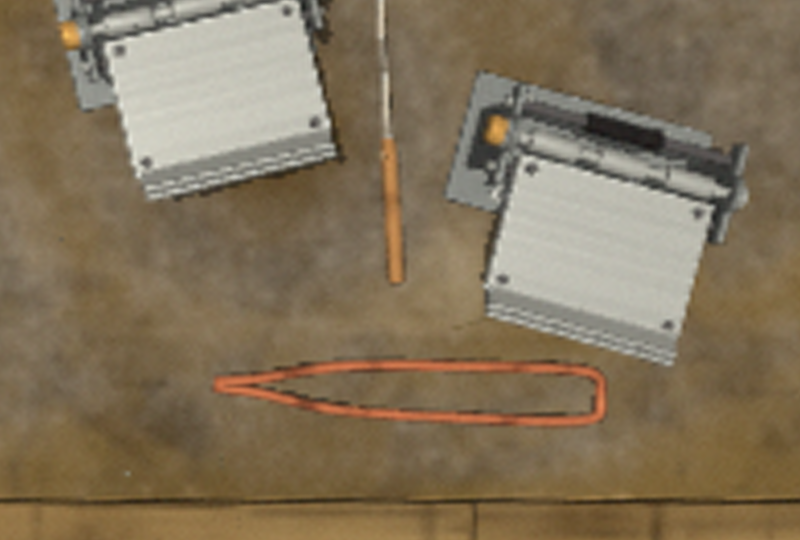

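```bash
cat >> geo.py <<'E'
def fitstand(W,im,xy,psi,th=0.0,verbose=True):
    """refine pin position/yaw from top cloud; xy: guess of pin"""
    w=W.reshape(-1,3)
    for _ in range(3):
        ex=np.array([np.cos(psi),np.sin(psi)]);ey=np.array([-ex[1],ex[0]])
        a=(w[:,:2]-xy)@ex;b=(w[:,:2]-xy)@ey
        up=(w[:,2]>.062)&(w[:,2]<.13)&(abs(b)<70)&(a<30)&(a>-120)
        pl=up&(a>-72)&(a<-.018)&(a>-.072)&(abs(b)<.042)
        A=np.c_[a[pl],b[pl],np.ones(pl.sum())];k=np.linalg.lstsq(A,w[pl,2],rcond=None)[0]
        th=np.arctan(-k[0])
        mid=up&(a>-.085)&(a<-.03)&(abs(b)<.07)
        # side edges per a-bin
        L=[];Rr=[];
        for s in np.arange(-.07,-.03,.008):
            q=mid&(a>s)&(a<s+.008);L.append((s+.004,b[q].max()));Rr.append((s+.004,b[q].min()))
        L=np.array(L);Rr=np.array(Rr);cen=(np.median(L[:,1])+np.median(Rr[:,1]))/2
        E=[a[up&(b>s)&(b<s+.008)&(a>-.12)&(a<0)].min() for s in np.arange(-.04,.04,.008)]
        sl=np.polyfit(np.arange(-.036,.043,.008)[:len(E)],E,1)[0]
        edge=np.median(E)
        xy=xy+ey*cen+ex*(edge+.0925*np.cos(th)-.012*np.sin(th)+.0)
        psi=psi-sl
    if verbose: print("xy",xy,"psi",psi,"theta",th,"z@pin",k[2],"width",np.median(L[:,1])-np.median(Rr[:,1]),"tiltb",k[1],len(E))
    return xy,psi,th
E
python3 - <<'E'
from geo import *
from cell import inverse_kinematics as ik
d=np.load("pics/top0.npz");W=cloud(d);im=d["image"]
G=dict(middle=((.603,-.052),.21),right=((.52,-.264),-.25))
for n,(xy,psi) in G.items():
    xy,psi,th=fitstand(W,im,np.array(xy),psi)
    ex=np.array([np.cos(psi),np.sin(psi)])
    for off,z in((-.1,.08),(-.075,.06),(-.01,.15),(.07,.08)):
        for dy in(-.5,-.25,0,.25,.5):
            X=[*(xy+ex*off),z];o=[]
            for p in range(20,95,5):
                T=trot(psi+dy,np.radians(p))
                for f in(0,1):
                    j=ik(X,(T*R.from_euler('x',np.pi*f)).as_rotvec())
                    if j is not None:o.append((p,f))
            print(n,off,dy,"f0",[p for p,f in o if f==0],"f1",[p for p,f in o if f])
print(ik([.5,-.05,.25],trot(0,np.pi/2).as_rotvec()),ik([.5,-.05,.25],(trot(0,np.pi/2)*R.from_euler('x',np.pi)).as_rotvec()))
E
```

```text
Traceback (most recent call last):
  File "geo.py", line 26, in fitstand
    q=mid&(a>s)&(a<s+.008);L.append((s+.004,b[q].max()));Rr.append((s+.004,b[q].min()))
                                            ~~~~~~~~^^
ValueError: zero-size array to reduction operation maximum which has no identity
```

```bash
python3 - <<'E'
from geo import *
d=np.load("pics/top0.npz");W=cloud(d);w=W.reshape(-1,3)
for xy,psi in (((.603,-.052),.21),((.52,-.264),-.25)):
    ex=np.array([np.cos(psi),np.sin(psi)]);ey=np.array([-ex[1],ex[0]])
    a=(w[:,:2]-xy)@ex;b=(w[:,:2]-xy)@ey
    for s in np.arange(-.11,.05,.01):
        q=(a>s)&(a<s+.01)&(abs(b)<.08)&(w[:,2]>.055)&(w[:,2]<.13)
        if q.any(): print(round(s+.005,3),q.sum(),b[q].min().round(4),b[q].max().round(4),np.percentile(w[q&(abs(b)<.04),2],[5,50,95]).round(4) if (q&(abs(b)<.04)).any() else '')
E
```

```text
-0.095 92 -0.0458 0.0499 [0.0922 0.0953 0.0989]
-0.085 233 -0.0447 0.0515 [0.0861 0.0918 0.0965]
-0.075 236 -0.047 0.0526 [0.082  0.0849 0.0875]
-0.065 233 -0.0467 0.0528 [0.0811 0.0837 0.0862]
-0.055 234 -0.0466 0.0531 [0.08   0.0823 0.0848]
-0.045 232 -0.0459 0.0536 [0.0787 0.0812 0.0842]
-0.035 233 -0.0458 0.0623 [0.0775 0.0804 0.0831]
-0.025 267 -0.0583 0.0651 [0.0765 0.0791 0.0818]
-0.015 232 -0.0555 0.0733 [0.0747 0.0779 0.0807]
-0.005 269 -0.0595 0.0735 [0.0736 0.0781 0.0809]
0.005 91 -0.0582 0.0731 [0.0645 0.0706 0.0783]
0.015 181 -0.057 0.0668 [0.0655 0.0685 0.0717]
0.025 5 -0.0526 0.063 
-0.095 81 -0.0436 0.0504 [0.0829 0.0861 0.0892]
-0.085 232 -0.0439 0.0514 [0.0789 0.0838 0.0877]
-0.075 237 -0.0473 0.0529 [0.0751 0.0777 0.0807]
-0.065 241 -0.0467 0.0531 [0.0747 0.0776 0.0798]
-0.055 238 -0.0481 0.0524 [0.0745 0.0774 0.0802]
-0.045 241 -0.0485 0.0527 [0.0748 0.0772 0.0799]
-0.035 236 -0.0476 0.0523 [0.0743 0.0771 0.0796]
-0.025 270 -0.056 0.0623 [0.0742 0.0771 0.0798]
-0.015 282 -0.0572 0.0639 [0.0741 0.0769 0.0795]
-0.005 266 -0.0615 0.0715 [0.0741 0.0782 0.0816]
0.005 132 -0.0615 0.0712 [0.0683 0.0771 0.0801]
0.015 221 -0.0582 0.0636 [0.0657 0.0685 0.0718]
0.025 18 -0.0564 0.0617 [0.0651 0.0651 0.0651]
```

```bash
cat >> geo.py <<'E'
ST=dict(middle=(np.array([.5994,-.0497]),.215,.12),right=(np.array([.5187,-.261]),-.255,.01))
E
python3 - <<'E'
from geo import *
from cell import inverse_kinematics as ik
for n,(xy,psi,th) in ST.items():
    ex=np.array([np.cos(psi),np.sin(psi)])
    for off,z in((-.12,.08),(-.1,.08),(-.01,.15),(.07,.08)):
        for dy in(-.4,-.2,0,.2,.4):
            X=[*(xy+ex*off),z];o=[]
            for p in range(20,95,5):
                T=trot(psi+dy,np.radians(p))
                for f in(0,1):
                    j=ik(X,(T*R.from_euler('x',np.pi*f)).as_rotvec())
                    if j is not None:o.append((p,f))
            print(n,off,dy,"f0",[p for p,f in o if f==0],"f1",[p for p,f in o if f])
print(ik([.5,-.05,.25],trot(0,np.pi/2).as_rotvec()),ik([.5,-.05,.25],(trot(0,np.pi/2)*R.from_euler('x',np.pi)).as_rotvec()))
E
```

```text
middle -0.12 -0.4 f0 [55, 60, 65, 70, 75, 80, 85, 90] f1 [55, 60, 65, 70, 75, 80, 85, 90]
middle -0.12 -0.2 f0 [60, 65, 70, 75, 80, 85, 90] f1 [55, 60, 65, 70, 75, 80, 85, 90]
middle -0.12 0 f0 [65, 70, 75, 80, 85, 90] f1 [50, 55, 60, 65, 70, 75, 80, 85, 90]
middle -0.12 0.2 f0 [75, 80, 85, 90] f1 [45, 50, 55, 60, 65, 70, 75, 80, 85, 90]
middle -0.12 0.4 f0 [20, 25, 30, 35, 40, 45, 85, 90] f1 [20, 25, 30, 35, 40, 45, 50, 55, 60, 65, 70, 75, 80, 85, 90]
middle -0.1 -0.4 f0 [55, 60, 65, 70, 75, 80, 85, 90] f1 [55, 60, 65, 70, 75, 80, 85, 90]
middle -0.1 -0.2 f0 [60, 65, 70, 75, 80, 85, 90] f1 [55, 60, 65, 70, 75, 80, 85, 90]
middle -0.1 0 f0 [65, 70, 75, 80, 85, 90] f1 [50, 55, 60, 65, 70, 75, 80, 85, 90]
middle -0.1 0.2 f0 [35, 40, 75, 80, 85, 90] f1 [35, 40, 45, 50, 55, 60, 65, 70, 75, 80, 85, 90]
middle -0.1 0.4 f0 [20, 25, 30, 35, 40, 45, 85, 90] f1 [20, 25, 30, 35, 40, 45, 50, 55, 60, 65, 70, 75, 80, 85, 90]
middle -0.01 -0.4 f0 [30, 35, 40, 45, 50, 55, 60, 65, 70, 75, 80, 85, 90] f1 [30, 35, 40, 45, 50, 55, 60, 65, 70, 75, 80, 85, 90]
middle -0.01 -0.2 f0 [30, 35, 50, 55, 60, 65,
[... 2608 characters left out ...]
 85, 90]
right 0.07 -0.2 f0 [20, 25, 30, 35, 40, 45, 50, 55, 60, 65, 70, 75, 80, 85, 90] f1 [20, 25, 30, 35, 40, 45, 50, 55, 60, 65, 70, 75, 80, 85, 90]
right 0.07 0 f0 [20, 25, 30, 35, 40, 60, 65, 70, 75, 80, 85, 90] f1 [20, 25, 30, 35, 40, 45, 50, 55, 60, 65, 70, 75, 80, 85, 90]
right 0.07 0.2 f0 [20, 25, 30, 35, 40, 65, 70, 75, 80, 85, 90] f1 [20, 25, 30, 35, 40, 45, 50, 55, 60, 65, 70, 75, 80, 85, 90]
right 0.07 0.4 f0 [20, 25, 30, 35, 40, 75, 80, 85, 90] f1 [20, 25, 30, 35, 40, 45, 50, 55, 60, 65, 70, 75, 80, 85, 90]
[-0.14924181 -0.07334781  1.95060465  0.          1.26433581 -1.72003813] [-1.49241806e-01 -7.33478076e-02  1.95060465e+00 -4.44089210e-16
  1.26433581e+00  1.42155452e+00]
```

```bash
cat > push.py <<'E'
from geo import *
from cell import manip, inverse_kinematics as ik
from scipy.interpolate import PchipInterpolator as PI
H=.009; PZ=.075
a=np.linspace(.008,.078,80);l=np.linspace(0,.017,20);s=.5**.5
PAD=np.vstack([np.c_[a,0*a-.003],np.c_[a,0*a+.003]]+[np.c_[.078+l*s+k*s*.003,-0+l*s-k*s*.003] for k in(1,-1)])
def touch(x,z,p,th):
    d=np.array([np.cos(p),-np.sin(p)]);f=np.array([np.sin(p),np.cos(p)])
    while th<3.3:
        u=np.array([-np.cos(th),np.sin(th)]);m=np.array([np.sin(th),np.cos(th)])
        q=PAD[:,:1]*u+PAD[:,1:]*m-[x,z]
        bk=-(q@d);sd=q@f
        if not((bk>0)&(bk<.064)&(abs(sd)<H)).any():break
        th+=.01
    return th
# C = finger's front tip corner in polar about pin: angle alpha, radius, pitch
AL=np.radians([-4,10,40,70,100,130,155,168])
RH=PI(AL,np.array([92,86,78,74,72,72,73,73])/1000.)
PT=PI(AL,np.radians([61,61,62,66,72,78,82,84]))
def path(n=12):
    o=[]
    for al in np.linspace(AL[0],AL[-1],n):
        p=PT(al);r=RH(al);f=np.array([np.sin(p),np.cos(p)])
        o.append((*(r*np.array([-np.cos(al),np.sin(al)])-H*f),float(p)))
    x,z,p=o[-1]; o.append((x,.003+.009*np.cos(p)-.001,p)) # press flat
    return o
def pose(name,x,z,p):
    xy,psi,_=ST[name]
    return [*(xy+x*np.array([np.cos(psi),np.sin(psi)])),z+PZ],(trot(psi,p)*R.from_euler('x',np.pi)).as_rotvec()
if __name__=="__main__":
    for n in ST:
        th=ST[n][2]
        for w in [(-.125,.09,np.radians(61)),(-.125,-.005,np.radians(61))]+path():
            th=touch(*w,th);P,o=pose(n,*w)
            print(n,np.round(w,3),round(th,2),np.round(P,3),ik(P,o) is not None)
E
python3 push.py
```

```text
middle [-0.125  0.09   1.065] 0.12 [ 0.477 -0.076  0.165] True
middle [-0.125 -0.005  1.065] 0.12 [ 0.477 -0.076  0.07 ] True
middle [-0.1   -0.011  1.065] 0.12 [ 0.502 -0.071  0.064] True
middle [-0.092  0.013  1.065] 0.19 [ 0.51  -0.069  0.088] True
middle [-0.08   0.033  1.071] 0.19 [ 0.522 -0.067  0.108] True
middle [-0.065  0.049  1.085] 0.19 [ 0.536 -0.064  0.124] True
middle [-0.047  0.06   1.119] 0.19 [ 0.553 -0.06   0.135] True
middle [-0.028  0.067  1.164] 0.19 [ 0.572 -0.056  0.142] True
middle [-0.009  0.069  1.22 ] 0.19 [ 0.591 -0.052  0.144] True
middle [0.011 0.067 1.276] 0.19 [ 0.61  -0.047  0.142] True
middle [0.028 0.06  1.332] 0.19 [ 0.627 -0.044  0.135] True
middle [0.044 0.048 1.381] 0.19 [ 0.642 -0.04   0.123] True
middle [0.056 0.033 1.424] 0.19 [ 0.654 -0.038  0.108] True
middle [0.062 0.014 1.466] 0.19 [ 0.66  -0.036  0.089] True
middle [0.062 0.003 1.466] 0.19 [ 0.66  -0.036  0.078] True
right [-0.125  0.09   1.065] 0.01 [ 0.398 -0.229  0.165] True
right [-0.125 -0.005  1.065] 0.01 [ 0.398 -0.229  0.07 ] True
right [-0.1   -0.011  1.065] 0.01 [ 0.422 -0.236  0.064] True
right [-0.092  0.013  1.065] 0.19 [ 0.43  -0.238  0.088] True
right [-0.08   0.033  1.071] 0.19 [ 0.442 -0.241  0.108] True
right [-0.065  0.049  1.085] 0.19 [ 0.456 -0.245  0.124] True
right [-0.047  0.06   1.119] 0.19 [ 0.473 -0.249  0.135] True
right [-0.028  0.067  1.164] 0.19 [ 0.491 -0.254  0.142] True
right [-0.009  0.069  1.22 ] 0.19 [ 0.51  -0.259  0.144] True
right [0.011 0.067 1.276] 0.19 [ 0.529 -0.264  0.142] True
right [0.028 0.06  1.332] 0.19 [ 0.546 -0.268  0.135] True
right [0.044 0.048 1.381] 0.19 [ 0.561 -0.272  0.123] True
right [0.056 0.033 1.424] 0.19 [ 0.573 -0.275  0.108] True
right [0.062 0.014 1.466] 0.19 [ 0.579 -0.277  0.089] True
right [0.062 0.003 1.466] 0.19 [ 0.579 -0.277  0.078] True
```

```bash
cat > tune.py <<'E'
import push; from push import *
def chk(rh,al=push.AL,th=.01,dr=0,dz=0):
    push.RH=PI(AL,np.array(rh)/1000.)
    o=[]
    for k,w in enumerate(path(200)):
        th=touch(w[0]+dr,w[1]+dz,w[2],th)
        if k%20==0 or k>=199:o.append(round(th,2))
    return o
for rh in([86,80,72,68,66,68,70,70],[82,76,70,66,64,66,70,70],[78,74,68,64,62,66,70,70]):
    for dr,dz in((0,0),(-.004,.003),(.004,-.003),(.004,.003),(-.004,-.003)):print(rh,dr,dz,chk(rh,dr=dr,dz=dz))
E
python3 tune.py
```

```text
[86, 80, 72, 68, 66, 68, 70, 70] 0 0 [0.01, 0.28, 0.61, 0.9, 1.19, 1.49, 1.79, 2.09, 2.39, 2.69, 2.98, 3.17]
[86, 80, 72, 68, 66, 68, 70, 70] -0.004 0.003 [0.01, 0.25, 0.58, 0.87, 1.15, 1.43, 1.72, 2.01, 2.31, 2.62, 2.93, 3.1]
[86, 80, 72, 68, 66, 68, 70, 70] 0.004 -0.003 [0.01, 0.32, 0.64, 0.93, 1.22, 1.54, 1.86, 2.16, 2.46, 2.75, 3.03, 3.22]
[86, 80, 72, 68, 66, 68, 70, 70] 0.004 0.003 [0.06, 0.37, 0.68, 0.97, 1.25, 1.55, 1.83, 2.11, 2.4, 2.68, 2.95, 3.11]
[86, 80, 72, 68, 66, 68, 70, 70] -0.004 -0.003 [0.01, 0.21, 0.54, 0.84, 1.12, 1.42, 1.73, 2.05, 2.38, 2.71, 3.01, 3.23]
[82, 76, 70, 66, 64, 66, 70, 70] 0 0 [0.03, 0.33, 0.63, 0.91, 1.19, 1.49, 1.79, 2.09, 2.39, 2.69, 2.98, 3.17]
[82, 76, 70, 66, 64, 66, 70, 70] -0.004 0.003 [0.01, 0.29, 0.6, 0.88, 1.15, 1.43, 1.72, 2.01, 2.31, 2.63, 2.93, 3.1]
[82, 76, 70, 66, 64, 66, 70, 70] 0.004 -0.003 [0.07, 0.37, 0.66, 0.94, 1.23, 1.55, 1.86, 2.17, 2.47, 2.75, 3.03, 3.22]
[82, 76, 70, 66, 64, 66, 70, 70] 0.004 0.003 [0.12, 0.41, 0.7, 0.97, 1.26, 1.55, 1.83, 2.12, 2.4, 2.68, 2.95, 3.11]
[82, 76, 70, 66, 64, 66, 70, 70] -0.004 -0.003 [0.01, 0.25, 0.56, 0.84, 1.12, 1.42, 1.73, 2.06, 2.38, 2.71, 3.01, 3.23]
[78, 74, 68, 64, 62, 66, 70, 70] 0 0 [0.09, 0.35, 0.64, 0.92, 1.19, 1.49, 1.79, 2.09, 2.39, 2.69, 2.98, 3.17]
[78, 74, 68, 64, 62, 66, 70, 70] -0.004 0.003 [0.06, 0.32, 0.61, 0.89, 1.15, 1.43, 1.72, 2.02, 2.31, 2.62, 2.93, 3.1]
[78, 74, 68, 64, 62, 66, 70, 70] 0.004 -0.003 [0.13, 0.39, 0.67, 0.95, 1.23, 1.55, 1.86, 2.17, 2.47, 2.75, 3.03, 3.22]
[78, 74, 68, 64, 62, 66, 70, 70] 0.004 0.003 [0.17, 0.43, 0.71, 0.98, 1.26, 1.56, 1.84, 2.12, 2.4, 2.68, 2.95, 3.11]
[78, 74, 68, 64, 62, 66, 70, 70] -0.004 -0.003 [0.01, 0.27, 0.57, 0.85, 1.12, 1.42, 1.74, 2.06, 2.38, 2.71, 3.01, 3.23]
```

```bash
python3 - <<'E'
from geo import *
from cell import inverse_kinematics as ik, manip
C=[]
for n in("top","scene"):
    W=cloud(np.load(f"pics/{n}0.npz")).reshape(-1,3);C.append(W[~np.isnan(W[:,0])])
W=np.vstack(C);r=np.hypot(W[:,0],W[:,1]);an=np.arctan2(W[:,1],W[:,0])
print("z>.12, by angle bin: radius range, max z")
for s in np.arange(-.7,1.4,.15):
    for r0,r1 in((.28,.4),(.4,.5),(.5,.6),(.6,.75)):
        q=(an>s)&(an<s+.15)&(r>r0)&(r<r1)&(W[:,2]>.1)
        if q.sum()>8: print(round(s,2),r0,q.sum(),np.percentile(W[q,2],[5,50,98]).round(3),W[q,:2].mean(0).round(2))
print(manip.state()["clock"])
for P in([.21,.42,.28],[.23,.40,.3],[.4,.1,.3],[.4,-.23,.25]): print(P,ik(P,manip.state()["tcp_rot"]) is not None)
E
```

```text
z>.12, by angle bin: radius range, max z
0.05 0.6 5454 [0.217 0.361 0.418] [0.71 0.1 ]
0.2 0.6 5909 [0.191 0.426 0.437] [0.69 0.19]
0.35 0.4 171 [0.1   0.104 0.108] [0.44 0.21]
0.35 0.5 27 [0.101 0.103 0.105] [0.44 0.24]
0.35 0.6 3564 [0.208 0.321 0.419] [0.67 0.29]
0.5 0.5 97 [0.101 0.104 0.108] [0.45 0.26]
0.65 0.6 117 [0.238 0.263 0.273] [0.52 0.53]
0.8 0.6 2312 [0.134 0.206 0.253] [0.46 0.53]
0.95 0.5 324 [0.304 0.325 0.346] [0.28 0.52]
0.95 0.6 2589 [0.11  0.37  0.508] [0.32 0.57]
1.1 0.5 371 [0.305 0.325 0.346] [0.25 0.53]
1.1 0.6 1522 [0.254 0.413 0.511] [0.28 0.58]
0.1
[0.21, 0.42, 0.28] True
[0.23, 0.4, 0.3] True
[0.4, 0.1, 0.3] True
[0.4, -0.23, 0.25] True
```

```bash
sed -i 's/\[92,86,78,74,72,72,73,73\]/[82,76,70,66,64,66,70,70]/' push.py; cat >> push.py <<'E'
def show(tag):
    s=manip.state();print(tag,round(s["clock"],2),np.round(s["tool_pos"],3),"F",np.round(s["contact_force"],1));return np.linalg.norm(s["contact_force"])
def go(name,w,rate=.08):
    P,o=pose(name,*w);manip.move_linear(P,rate=rate,rot=o)
def flip(name,k0=0,k1=99):
    for k,w in enumerate(path()):
        if k0<=k<k1:
            go(name,w)
            if show(k)>45: print("STOP");return
E
python3 - <<'E'
from push import *; from cell import cams
manip.move_linear([.21,.42,.29],rate=.3); show("retract")
manip.set_gripper(0.0,force=10)
p=np.radians(61)
manip.move_pose(*pose("right",-.125,.12,p)); show("above")
print(manip.state()["joint_pos"].round(2))
go("right",(-.125,-.012,p),.15); show("front")
flip("right",0,3)
cv2.imwrite("pics/s1.png",cams.capture("scene")["image"])
E
```

```text
retract 0.96 [0.21  0.421 0.29 ] F [ 0.2  0.7 -0.1]
above 4.67 [ 0.398 -0.229  0.195] F [-0.1  0.6 -0.3]
[-0.75 -0.44  2.41  0.35  0.75  0.87]
front 5.7 [ 0.398 -0.23   0.064] F [-0.4 -0.1 -0.3]
0 6.29 [ 0.43  -0.236  0.062] F [-9.2  2.4  0.5]
1 6.72 [ 0.441 -0.241  0.087] F [-0.2  0.   0.2]
2 7.13 [ 0.45  -0.243  0.104] F [-0.3 -0.   0.1]
```

View pics/s1.png

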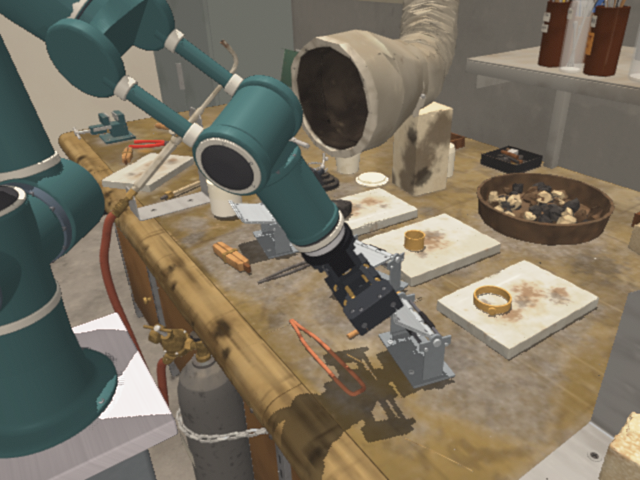

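The finger is under the right paddle's lip, and the plate has risen with it at (410,320). Contact forces are small, so I'll continue over the pin.

```bash
python3 - <<'E'
from push import *; from cell import cams
flip("right",3)
P=manip.state()["tool_pos"]; manip.move_linear([P[0],P[1],.2],rate=.15); show("up")
cv2.imwrite("pics/s2.png",cams.capture("scene")["image"])
E
```

```text
3 7.58 [ 0.462 -0.246  0.118] F [-0.4 -0.1  0.2]
4 7.96 [ 0.477 -0.25   0.128] F [0.4 0.4 0.2]
5 8.33 [ 0.493 -0.254  0.134] F [-0.1 -0.   0.4]
6 8.7 [ 0.51  -0.259  0.136] F [-0.   0.6  0.8]
7 9.07 [ 0.527 -0.263  0.134] F [ 0.3 -0.8 -1.1]
8 9.43 [ 0.542 -0.267  0.128] F [-0.7 -0.4  0.3]
9 9.81 [ 0.557 -0.271  0.119] F [-0.   0.7  0.1]
10 10.19 [ 0.57  -0.274  0.106] F [-0.2 -0.4 -0.7]
11 10.57 [ 0.576 -0.276  0.088] F [-1.4 -0.2  0.4]
12 10.86 [ 0.578 -0.277  0.079] F [ 2.  -1.1  3.4]
up 11.82 [ 0.577 -0.276  0.198] F [-0.  -0.5 -0.7]
```

View pics/s2.png

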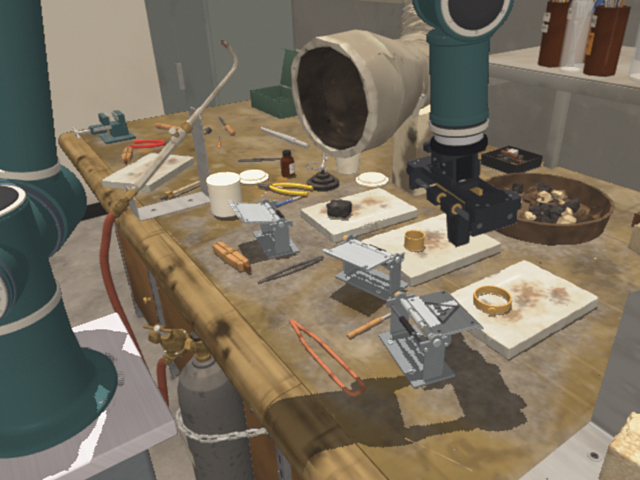

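The right paddle lies over on its board side at (440,310), triangle face up. Before doing the middle one I'll check hood clearance for the gripper body.

```bash
python3 - <<'E'
from push import *
W=np.vstack([cloud(np.load(f"pics/{n}0.npz")).reshape(-1,3) for n in("top","scene")])
W=W[(W[:,0]>.55)&(W[:,0]<1)&(abs(W[:,1]-.2)<.3)&(W[:,2]>.1)]
q=W[W[:,1]<.1];print(len(q),q.min(0),np.percentile(q[:,1],[0,1,5]))
def clear(dyaw,yo):
    xy,psi,_=ST["middle"];ey=np.array([-np.sin(psi),np.cos(psi)]);o=[]
    for k,w in enumerate(path()):
        P=np.array([*(xy+yo*ey+w[0]*np.array([np.cos(psi),np.sin(psi)])),w[1]+PZ])
        T=trot(psi+dyaw,w[2])*R.from_euler('x',np.pi)
        Q=T.inv().apply(W-P)
        near=Q[(Q[:,0]<-.05)&(Q[:,0]>-.25)]
        g=np.maximum(abs(near[:,1])-.0935,abs(near[:,2])-.0375).min() if len(near) else 9
        g2=(np.hypot(Q[:,1],Q[:,2])[(Q[:,0]<-.2)]-.06).min()
        o.append((round(g,3),round(g2,3),ik(list(P),T.as_rotvec()) is not None))
    return o[-6:]
for dy,yo in((0,0),(0,-.025),(-.2,-.02),(-.3,-.02)):print(dy,yo,clear(dy,yo))
E
```

```text
3881 [0.68584102 0.07148725 0.22618105] [0.07148725 0.07324978 0.07518331]Traceback (most recent call last):
  File "<stdin>", line 16, in <module>
  File "<stdin>", line 13, in clear
    return umr_minimum(a, axis, None, out, keepdims, initial, where)
ValueError: zero-size array to reduction operation minimum which has no identity
```

```bash
python3 - <<'E'
from push import *
W=np.vstack([cloud(np.load(f"pics/{n}0.npz")).reshape(-1,3) for n in("top","scene")])
W=W[(W[:,0]>.55)&(W[:,0]<1)&(abs(W[:,1]-.2)<.3)&(W[:,2]>.1)]
xy,psi,_=ST["middle"];ey=np.array([-np.sin(psi),np.cos(psi)])
for dy,yo in((0,0),(0,-.025),(-.2,-.02),(-.3,-.02)):
    o=[]
    for w in path():
        P=np.array([*(xy+yo*ey+w[0]*np.array([np.cos(psi),np.sin(psi)])),w[1]+PZ])
        T=trot(psi+dy,w[2])*R.from_euler('x',np.pi)
        Q=T.inv().apply(W-P);n=Q[(Q[:,0]<-.05)]
        g=np.maximum(abs(n[:,1])-.0935,abs(n[:,2])-.0375).min() if len(n) else 9
        o.append((float(round(g,3)),ik(list(P),T.as_rotvec()) is not None))
    print(dy,yo,o)
E
```

```text
0 0 [(0.23, True), (0.221, True), (0.207, True), (0.191, True), (0.168, True), (0.144, True), (0.118, True), (0.096, True), (0.076, True), (0.06, True), (0.047, True), (0.037, True), (0.038, True)]
0 -0.025 [(0.23, True), (0.221, True), (0.207, True), (0.191, True), (0.168, True), (0.144, True), (0.118, True), (0.096, True), (0.078, True), (0.062, True), (0.047, True), (0.04, True), (0.041, True)]
-0.2 -0.02 [(0.189, True), (0.182, True), (0.171, True), (0.155, True), (0.132, True), (0.107, True), (0.086, True), (0.071, True), (0.054, True), (0.046, True), (0.037, True), (0.034, True), (0.034, True)]
-0.3 -0.02 [(0.158, True), (0.157, True), (0.147, True), (0.13, True), (0.11, True), (0.09, True), (0.077, True), (0.065, True), (0.052, True), (0.043, True), (0.039, True), (0.038, True), (0.038, True)]
```

```bash
python3 - <<'E'
from push import *; from cell import cams
p=np.radians(61)
manip.move_pose(*pose("middle",-.125,.12,p)); show("above")
go("middle",(-.125,-.012,p),.15); show("front")
flip("middle")
P=manip.state()["tool_pos"]; manip.move_linear([P[0],P[1],.17],rate=.15); show("up")
manip.move_linear([.48,-.12,.28],rate=.2)
manip.move_pose([.21,.42,.29],(trot(1.07,np.pi/2)*R.from_euler('x',np.pi)).as_rotvec());show("away")
for n in("top","scene"):
    c=cams.capture(n);cv2.imwrite(f"pics/{n}3.png",c["image"]);np.savez(f"pics/{n}3.npz",**{k:c[k] for k in("image","z_map","intrinsics","position","orientation")})
W=cloud(np.load("pics/top3.npz")).reshape(-1,3)
for n,(xy,psi,_) in ST.items():
    ex=np.array([np.cos(psi),np.sin(psi)]);ey=np.array([-ex[1],ex[0]])
    a=(W[:,:2]-xy)@ex;b=(W[:,:2]-xy)@ey
    q=(a>.025)&(a<.072)&(abs(b)<.04)&(W[:,2]>.04)&(W[:,2]<.15)
    k=np.polyfit(a[q],W[q,2],1);print(n,q.sum(),"slope",k[0],"theta",np.pi-np.arctan(k[0]),"z@0",k[1])
I=cv2.imread("pics/top3.png")[90:350,170:520];cv2.imwrite("pics/crop3.png",cv2.resize(I,None,fx=2.2,fy=2.2,interpolation=3))
E
```

```text
above 12.78 [ 0.478 -0.077  0.196] F [-1.  -0.8  1.1]
front 13.81 [ 0.478 -0.077  0.064] F [ 0.2  0.9 -0.2]
0 14.4 [ 0.512 -0.068  0.065] F [-1.2  0.4 -0.1]
1 14.83 [ 0.519 -0.067  0.086] F [0.5 0.3 0.5]
2 15.24 [ 0.529 -0.065  0.104] F [-0.7  0.  -0. ]
3 15.63 [ 0.542 -0.062  0.118] F [-0.4 -0.1 -0.4]
4 16.02 [ 0.557 -0.059  0.128] F [-0.5  0.6 -0.3]
5 16.39 [ 0.573 -0.055  0.134] F [-0.   0.7  0.7]
6 16.76 [ 0.59  -0.051  0.136] F [ 1.   0.4 -1.2]
7 17.12 [ 0.607 -0.048  0.134] F [ 0.5 -0.7  0.1]
8 17.49 [ 0.623 -0.044  0.128] F [ 0.5 -0.3 -0.8]
9 17.87 [ 0.638 -0.041  0.119] F [ 0.1 -0.7 -0.4]
10 18.25 [ 0.651 -0.038  0.106] F [-0.6  0.2 -0.4]
11 18.63 [ 0.657 -0.037  0.088] F [-0.1 -0.8 -0.9]
12 18.92 [ 0.659 -0.037  0.079] F [2.2 0.8 2.9]
up 19.68 [ 0.658 -0.037  0.169] F [-0.1 -0.5  0.2]
away 23.12 [0.211 0.42  0.29 ] F [-0.3  0.4 -0.1]
middle 844 slope -0.015417537951389868 theta 3.1570089701300037 z@0 0.07772809961794287
right 863 slope -0.012173279336543273 theta 3.153765331665528 z@0 0.07753743040663283
```

View pics/crop3.png

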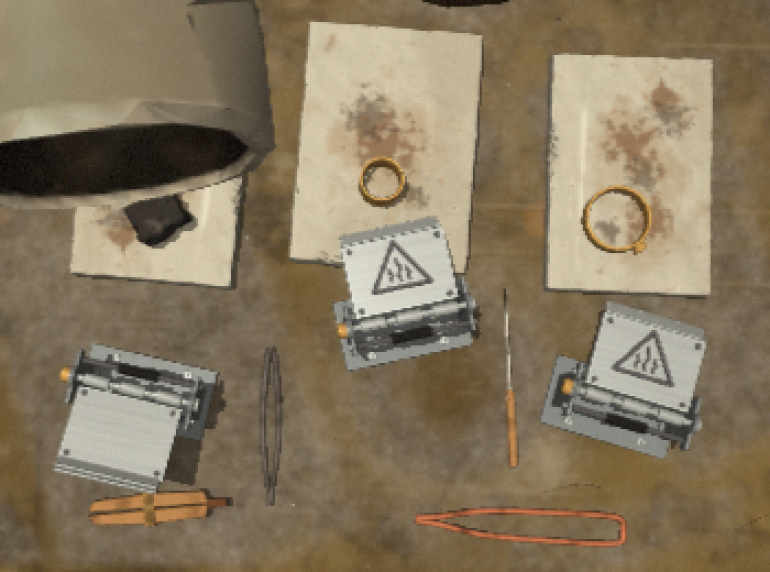

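The crop shows the triangle up on the middle paddle (395,270) and the right one (648,360). The left paddle is still on its near rest, and the work and tools lie where they were. I'm handing in.

```bash
python3 -c "
from cell import order,manip
print(order.close_job(),manip.state()['clock'])"
```

```text
the job is handed in; nothing more can be done
the job is handed in; nothing more can be done
```

The middle marker (collar) and the right marker (bangle) are both pushed over onto their far rests with the warning triangle up. The left marker, in front of the charcoal's board, I left alone. The job is handed in; it gave no verdict.

- **Paddle angles:** the last top-camera depth fit gave 3.16 rad for the middle and 3.15 rad for the right. Both are above the 3.04 needed; they read slightly past the stop at pi, which is measurement error.
- **Left paddle, work and tools:** in the final top picture the left paddle is still on its near rest. By eye, the work, the charcoal and the tools visible in it are where they lay; I did not measure their displacement. The brush was outside that crop and was not rechecked, but the arm never pushed near it.
- **Contact:** I pushed with the shut fingers on the triangle side only, so nothing was pinched. The highest force I read, at stops along the path, was about 10 N.
- **End state:** the arm was clear of everything at 23 s of the allowed 64 s. None of these checks failed or disagreed.

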